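# Fish the lost slide carrier out of the gap between two heaters

## Robot

A 6-joint arm with a two-finger parallel gripper is mounted at the origin on a cart in front of the work surface, level with it; the furniture and walls round the work are solid. World frame = base frame: x ahead of the robot, y to its left, z up, the work surface at z = 0. Lengths are in m, angles in degrees, forces in N, time in s.
With the tool pointing down it reaches from about 0.375 to 0.75 m from the base axis. Payload 9 kg.
Tool frame: the origin (TCP) lies where the fingers leave the gripper's body, on its centre line; the fingertips stand 73 mm ahead of it and the grasp point (between the pads) lies 54 mm ahead of it (robot.tip_reach is the distance from the TCP to the fingertips, in m); z points along the fingers, y is the direction in which the jaws open and shut (so a half turn about z gives the same grasp; the last joint's range is limited). The gripper opens to 85 mm and grips with 20 to 120 N. Pads are 22 mm wide; open, the fingers measure 114 mm over their backs; the gripper's body (76 mm by 85 mm) begins 54 mm behind the grasp point. The pads swing forward as they close: fully open they stand 13 mm farther back than shut.
Start: joints at [-88.276, 5.964, 5.575, 89.605, 0, 77.527], TCP at [0.147, -0.582, 0.304] pointing down, gripper open.
Joint ranges: [-171.21, 171.21], [-48.23, 106.86], [-62.78, 66.21], [-105.2, 120.99], [-86.42, 89.51], [-180, 180]. Speed limits (degrees/s): [127.2, 127.2, 147.25, 180, 180, 180].

## Interface

Orientations are given as [roll, pitch, yaw] about the fixed x, y, z axes, in that order (R = Rz(yaw) Ry(pitch) Rx(roll)).
In Python, from plant import robot gives the robot as it stands. Calls block until the motion is done:
- robot.move_pose(position, orientation): joint-space move of the TCP to a pose.
- robot.line_to(position, vel=0.15, rotation=None, guard=None): straight line of the TCP; rotation=None keeps the orientation; vel is the mean speed in m/s. With guard (N) it stops when the force on the tool has changed by that much, and returns True; else False.
- robot.goto_joints(angles): joint-space move.
- robot.set_gripper(opening): finger opening in m; the grip force is fixed at half the most; returns when the fingers have stopped.
- robot.pause(seconds).
- robot.ik(position, orientation): joint angles nearest the present ones, or None.
- robot.observe(): the state.
- robot.grab_frame(name): name is "scene" or "top" or "wrist"; returns the picture (420x560x3 uint8, blue, green, red); there is no depth.
- robot.get_calibration(name): a dict with "vertical_fov" (degrees; the focal length in pixels is half the picture's height over the tangent of half this angle, whatever the lens; pixels are square), "cx", "cy" (the principal point, pixels), "rvec" (rotation vector, rad) and "tvec" (3), from world to camera coordinates, as OpenCV has them. Camera axes: x right, y down, z forward; pixel columns grow to the right and rows downward; lengths in m; the calibration is good to about 2 mm. A picture is of the moment at which its call begins: read the wrist's pose just before it. get_calibration takes no time and is no camera call; for the wrist camera it gives the pose at the moment of the call.
A pose or a line that the arm cannot do raises robot.IKError and nothing moves.
- robot.job_done(): hands the job in, once; it reports no verdict.
The state is a dict: "time": time; "q": joint angles; "qvel": joint speeds; "joint_torque": joint torques, N m; "tool_pos": TCP position; "tcp_rot": TCP orientation; "ft_force": force on the tool from outside, world axes, zero at the start; "torque": the same for the moment, N m; "gripper_width": finger opening in m.
Only numpy, scipy, OpenCV 4.12 (cv2) and the standard library are available. Lean on these libraries where they do the work, as an engineer would, in place of code of your own. Each camera call takes 0.05 s, during which the arm holds its last target. There are 200 camera calls.

## Task

A metal slide carrier has slipped to the back of the narrow roofed gap between the two block heaters: take the bent rod from its stand, press its rubber tip lightly on top of the carrier (it has a glass window) and drag it out until it lies wholly in front of the heaters on the open part of the grey tray. Then hang the rod back on its stand as it was. Touch the carrier only with the rod, never push hard against the heaters or the carrier, and leave the dropper bottles as they are.

Things in the scene. Friction and masses are not known exactly. Their poses are not given: they have to be found in the camera images.
- heaters: Two white block heaters 85 mm tall, one fixed unit, 152 mm wide, x -50 to +56 mm. Origin at desk level under the gap's middle; +x runs into the gap, z up. Gap: 32 mm wide (y -16 to +16), open at the front (x = -50), closed by a rear wall at x = +50. A clear guard roofs it at 87 to 90 mm over its whole length, so it can be entered only from the front.
- gap_mouth (a point): Middle of the gap's open front end, at desk level (x = -50 mm of the heaters). The gap's floor is a fixed grey tray. Its rear (x > -4 mm) is level, 14 to 20 mm above the desk; from a crease at x = -4 mm it rises or falls evenly towards the front by up to 5 degrees. Height and slope differ each time and are to be felt: follow them with the tip while dragging.
- apron (a point): Middle of the tray's open flat apron, at desk level (x = -105 mm of the heaters). The apron continues the gap's gently rising or falling floor; it spans x -50 to -160 and y -42 to +42 mm of the heaters.
- carrier: Bright flat metal slide carrier, 48 x 24 x 6 mm, 55 to 110 g. Origin: centre of its underside, z up. Starts flat on the gap's floor, x along the gap, 1 to 8 mm from the rear wall, too near for the tip to go behind. Friction about 0.35 on the tray, 1.2 under the rubber tip: pressing with 3 to 8 N drags it, over 12 N breaks its window. Stiff contact: 1 mm more adds 5 to 20 N.
- rod: Loose bent rod, 140 g. Origin on the shank's axis under the collar; z up the handle, x along the foot. Black flat-sided handle 22 x 18 mm (x, y), z 5 to 67 mm, gripped from above; collar 36 x 30 mm, z 0 to 6; steel shank, 8 mm thick, down to z = -90, then a foot 80 mm along +x, then 18 mm down to a round rubber tip of 14 mm diameter.
- rod_tip (a point): Lowest point of the rod's rubber tip (rod frame x = 80, y = 0, z = -115 mm).
- stand: Fixed aluminium stand: plate 56 x 86 mm (x, y), 8 mm thick, top at 135 mm, on legs 14 x 10 mm at x = 15, y = +-38 mm. Slot 14 mm wide along x at y = 0, from the front edge (x = -28, open) to x = +8. Origin at desk level under the seat. The rod hangs with shank in slot, collar on plate, foot to +x between the legs; slide it out 40 mm or more along -x, then raise it.
- stand_seat (a point): Where the rod's origin sits when hung: centre of the stand's seat, on top of the plate (135 mm above the desk).
- bottle_large: Dropper bottle, 37 mm diameter, 100 mm tall, standing loose. Origin at the centre of its underside.
- bottle_small: Dropper bottle, 30 mm diameter, 87 mm tall, standing loose. Origin at the centre of its underside.
Things that resemble listed ones, but are neither listed nor needed, are in the scene too. Leave any purple look-alike of the stand alone.

How it is judged (in metres and radians):
On the way, in this order (a step that is already met when the one before it is completed fails the run):
1. the rod has been taken off its stand (horizontal distance between rod and stand_seat above 0.05 m), for 0.2 s.
2. the carrier lies wholly in front of the heaters (x of carrier in the frame of heaters below -0.078 m), for 0.2 s.
At the end, for the whole second after the job is handed in: Carrier flat (0.15 rad) and still on the apron, its centre 28 to 105 mm before the heaters' front, within 40 mm of the gap's centre line; rod hanging still and upright (0.12 rad), origin within 15 mm of the stand's seat, foot along the stand's x axis within 0.35 rad (x of carrier in the frame of heaters between -0.155 and -0.078 m and y of carrier in the frame of heaters between -0.04 and 0.04 m and angle between carrier's own z axis and vertical below 0.15 rad and linear speed of carrier below 0.01 m/s and distance between rod and stand_seat below 0.015 m and angle between rod's own z axis and vertical below 0.12 rad and angle between the x axis of rod and the x axis of stand, either way round below 0.35 rad and linear speed of rod below 0.02 m/s and x of rod_tip in the frame of stand above 0.05 m); the robot touches nothing.
It fails at once if the rod presses the carrier with more than 12 N (contact force between rod and carrier above 12 N).
It fails at once if the rod pushes the heaters or their guard with more than 15 N (contact force between rod and heaters above 15 N).
It fails at once if the robot itself touches the carrier (contact force between any of the arm, the fingers and carrier above 0.3 N).
It fails at once if a dropper bottle is displaced by more than 20 mm or tipped (distance of any of bottle_large, bottle_small from where it was at the start of the episode above 0.02 m or angle between any of bottle_large, bottle_small's own z axis and vertical above 0.3 rad).
It also fails if it takes over 64 s, if anything falls off the work surface, if the arm or the gripper's body presses on something with over 40 N, if the wrist force passes 120 N, or if a joint passes its speed limit or range.

## Working session

There is one attempt and no reset: what is moved stays moved. The work goes in short steps, each a Python script; the robot and the scene stay as the last script left them, time stands still between calls to the robot, and variables do not carry over. Pictures are saved under pics/ and viewed, about 8 in all and at most 12, crops included, and the job is handed in when it is done.

```bash
ls; mkdir -p pics; python3 - <<'E'
from plant import robot
import cv2
for n in("scene","top"):
    cv2.imwrite(f"pics/{n}0.png",robot.grab_frame(n)); c=robot.get_calibration(n); print(n,c)
s=robot.observe();print(s["time"],s["ft_force"],s["tool_pos"],s["tcp_rot"],s["gripper_width"])
E
```

```text
pics
scene {'vertical_fov': 51.56420551453906, 'cx': 283.85520181033365, 'cy': 215.36350826206794, 'rvec': array([ 2.2923936 ,  0.84191189, -0.34357564]), 'tvec': array([-0.54946251,  0.06479777,  0.9662135 ])}
top {'vertical_fov': 46.825658392044126, 'cx': 272.8845220706385, 'cy': 207.64427752896822, 'rvec': array([ 2.08878455, -2.14693124,  0.14754997]), 'tvec': array([0.35927012, 0.41913368, 1.18499931])}
0.1 [ 0.03376482 -0.27876698  0.35599095] [ 0.14714207 -0.58146378  0.3032183 ] [-1.79935745e+02 -1.37718957e-02  1.41957661e+01] 0.08513643960588219
```

View pics/scene0.png

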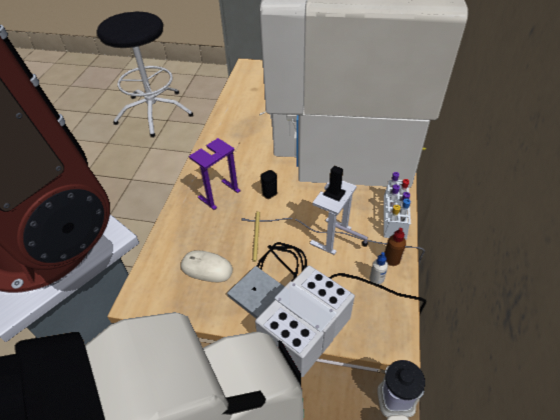

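View pics/top0.png

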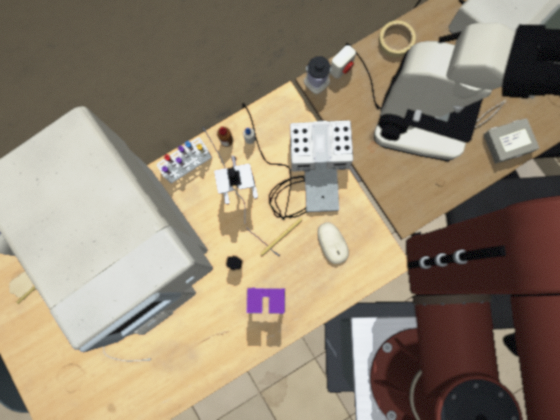

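The scene view shows the heaters near (305,310), the tray apron near (255,290), the stand with the rod near (335,200) and the bottles at (397,248) and (380,270). The purple look-alike stand is at (212,165). In the top view the heaters are at (321,145), the apron at (322,190) and the stand at (235,178). Next I'll enlarge these areas.

```bash
cat > h.py <<'E'
import numpy as np, cv2
from plant import robot
def cam(n):
    c=robot.get_calibration(n); f=210/np.tan(np.radians(c["vertical_fov"]/2))
    return np.array([[f,0,c["cx"]],[0,f,c["cy"]],[0,0,1]]),cv2.Rodrigues(np.array(c["rvec"],float))[0],np.array(c["tvec"],float)
def ray(C,u,v):
    K,R,t=C; d=R.T@np.linalg.inv(K)@[u,v,1]; return -R.T@t,d/np.linalg.norm(d)
def onz(C,u,v,z):
    o,d=ray(C,u,v); return o+d*(z-o[2])/d[2]
def two(C1,p1,C2,p2):
    o1,d1=ray(C1,*p1);o2,d2=ray(C2,*p2)
    s=np.linalg.lstsq(np.c_[d1,-d2],o2-o1,rcond=None)[0]
    a,b=o1+s[0]*d1,o2+s[1]*d2
    return (a+b)/2,np.linalg.norm(a-b)
def proj(C,p):
    K,R,t=C; q=K@(R@np.asarray(p,float)+t); return q[:2]/q[2]
E
python3 - <<'E'
from h import *
t=cv2.imread("pics/top0.png");s=cv2.imread("pics/scene0.png")
a=cv2.resize(t[105:225,200:360],None,fx=5,fy=5,interpolation=cv2.INTER_CUBIC)
b=cv2.resize(s[160:370,220:420],None,fx=2.85,fy=2.85,interpolation=cv2.INTER_CUBIC)
cv2.imwrite("pics/tc.png",a);cv2.imwrite("pics/sc.png",b)
T=cam("top");S=cam("scene")
for u,v in((321,145),(322,190),(235,178),(265,300)):print(u,v,onz(T,u,v,.09))
for p in ((.6,0,0),(.6,.2,0),(.8,0,0)):print(p,proj(T,p),proj(S,p))
E
```

```text
321 145 [0.57416728 0.22324479 0.09      ]
322 190 [0.4604704  0.22551611 0.09      ]
235 178 [0.49734373 0.4376352  0.09      ]
265 300 [0.20066414 0.37019154 0.09      ]
(0.6, 0, 0) [402.71736864 142.84192327] [225.02529555 433.74958728]
(0.6, 0.2, 0) [327.16909325 145.37571445] [303.29009351 344.27098927]
(0.8, 0, 0) [397.57243571  72.16831244] [324.33637781 533.49640551]
```

View pics/tc.png

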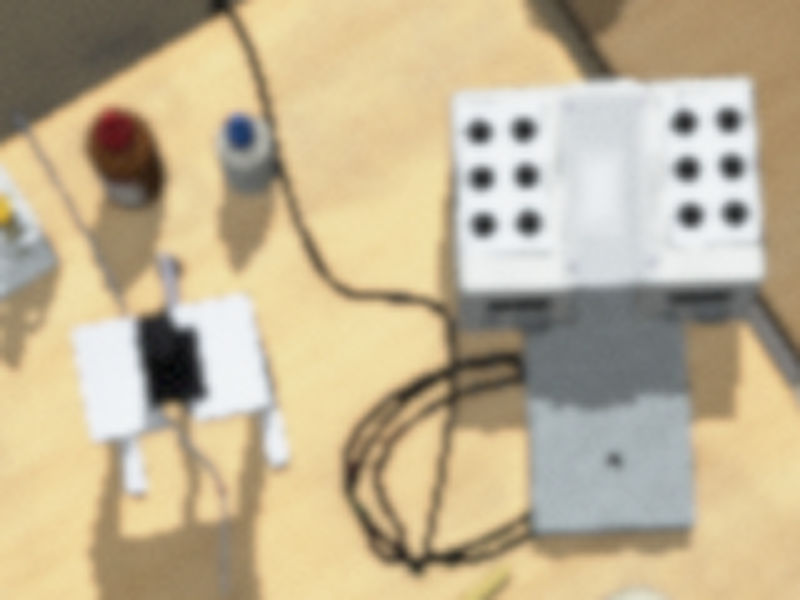

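View pics/sc.png

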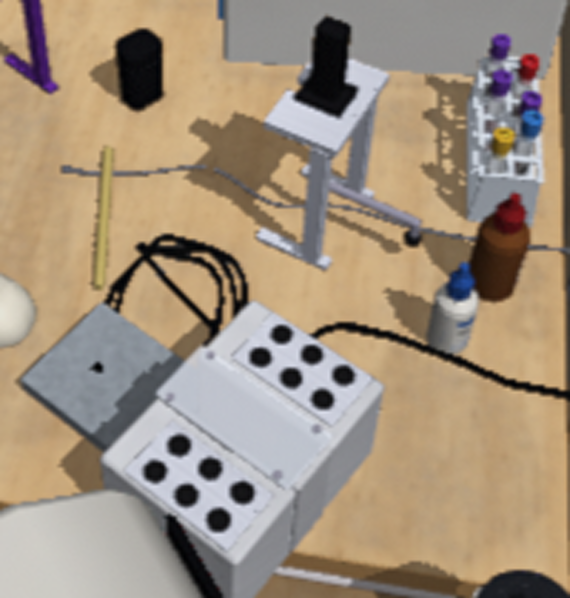

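The top crop shows heater-top corners at about (452,92), (750,78), (763,283) and (460,290), and stand-plate corners at (72,330), (248,295), (272,405) and (92,440). The rod's tip is at the top of that crop, near (170,268). The scene crop shows the same heater corners at (250,303), (382,385), (103,460) and (232,555), the plate corners at (265,122), (318,150) and (388,70), and the rod tip at (413,240).

```bash
cat > m.py <<'E'
from h import *
T=cam("top");S=cam("scene")
tp=lambda x,y:((x+.5)/5-.5+200,(y+.5)/5-.5+105)
sp=lambda x,y:((x+.5)/2.85-.5+220,(y+.5)/2.85-.5+160)
def fit(name,loc,z,tops,scs):
    P=[];L=[]
    for C,f,l in((T,tp,tops),(S,sp,scs)):
        Q=[];M=[]
        for a,q in zip(loc,l):
            if q: Q.append(onz(C,*f(*q),z)[:2]);M.append(a)
        P.append(np.array(Q));L.append(np.array(M,float))
    for i,(Q,M) in enumerate(zip(P,L)):
        q0,m0=Q.mean(0),M.mean(0); A=(Q-q0);B=(M-m0)
        a=np.arctan2((B[:,0]*A[:,1]-B[:,1]*A[:,0]).sum(),(A*B).sum())
        R=np.array([[np.cos(a),-np.sin(a)],[np.sin(a),np.cos(a)]])
        o=q0-R@m0; print(name,"TS"[i],"origin",o.round(4),"yaw",np.degrees(a).round(2),"res mm",(1000*(Q-o-M@R.T)).round(1).tolist())
fit("heat",[(-.05,.076),(.056,.076),(.056,-.076),(-.05,-.076)],.085,[(460,290),(452,92),(750,78),(763,283)],[(250,303),(382,385),(232,555),(103,460)])
fit("stand",[(.028,.043),(.028,-.043),(-.028,-.043),(-.028,.043)],.135,[(72,330),(248,295),(272,405),(92,440)],[(388,70),(318,150),(265,122),None])
print("tip",two(T,tp(170,266),S,sp(413,240)))
print("handletop",two(T,tp(160,333),S,sp(332,22)), onz(T,*tp(160,333),.202),onz(S,*sp(332,22),.202))
for n,q,qs,z in(("large",(113,127),(513,205),.1),("small",(238,132),(462,268),.087)):print(n,onz(T,*tp(*q),z),onz(S,*sp(*qs),z))
print("apron corners",[onz(T,*tp(*q),.018)[:2].round(4).tolist() for q in((533,530),(692,527))],[onz(S,*sp(*q),.018)[:2].round(4).tolist() for q in((100,305),(22,378))])
print("machine base",onz(S,300,182,0))
E
python3 m.py
```

```text
heat T origin [0.5815 0.223 ] yaw 0.21 res mm [[1.9, -1.6], [-1.5, -1.1], [-0.2, 1.6], [-0.2, 1.1]]
heat S origin [0.5807 0.2229] yaw 1.1 res mm [[3.2, -4.5], [-1.5, -2.2], [-5.9, 4.3], [4.2, 2.4]]
stand T origin [0.4866 0.4356] yaw 9.8 res mm [[-0.6, -0.2], [-0.9, 0.5], [0.5, -0.4], [1.0, 0.1]]
stand S origin [0.4821 0.4355] yaw 8.5 res mm [[-0.6, 3.9], [-5.7, -4.9], [6.3, 1.0]]
tip (array([0.56584002, 0.44701238, 0.02873187]), np.float64(0.0008349034211681055))
handletop (array([0.48539032, 0.43269437, 0.20750855]), np.float64(0.001048183041247164)) [0.48640129 0.43295001 0.202     ] [0.48235256 0.43839491 0.202     ]
large [0.61830077 0.46705867 0.1       ] [0.62523367 0.46334691 0.1       ]
small [0.6179134 0.4059149 0.087    ] [0.62369366 0.40511632 0.087     ]
apron corners [[0.4226, 0.2629], [0.4217, 0.1814]] [[0.4225, 0.2602], [0.4231, 0.181]]
machine base [0.32357107 0.5282974  0.        ]
```

```bash
python3 - <<'E'
from h import *
def st(n):
    s=robot.observe();print(n,round(s["time"],2),s["q"].round(1) if hasattr(s["q"],"round") else s["q"],np.round(s["tool_pos"],4),np.round(s["tcp_rot"],1),np.round(s["ft_force"],2))
S=cam("scene");print("scene cam",(-S[1].T@S[2]).round(3))
robot.line_to([.107,-.42,.40],vel=.3);st("ret")
q=list(robot.observe()["q"]);q[0]+=118
d=q[0]; 
q[5]=q[0]-(-170.2)-180+0; q[5]=(q[5]+180)%360-180
robot.goto_joints(q);st("swing")
robot.move_pose([.4855,.435,.32],[180,0,-170.2]);st("hover")
cv2.imwrite("pics/w1.png",robot.grab_frame("wrist"))
C=cam("wrist");print("wrist cam",(-C[1].T@C[2]).round(3))
for p in((.4855,.435,.202),(.4855,.435,.135)):print(proj(C,p))
np.savez("w1.npz",K=C[0],R=C[1],t=C[2])
E
```

```text
scene cam [ 0.815 -0.084  0.754]
ret 0.89 [-93.1 -20.1  -8.4 101.6   0.   72.7] [ 0.107  -0.4207  0.3992] [180.   -0.   14.2] [ 0.63  0.49 -0.52]
swing 3.52 [ 24.8 -20.1  -8.4 101.6  -0.   15.1] [0.3216 0.2916 0.3991] [-180.    -0.  -170.3] [ 0.79  0.46 -0.21]
hover 4.44 [30.4 15.5 18.  92.4 -0.  20.6] [0.4854 0.4345 0.3209] [ 180.     0.  -170.2] [ 1.08 -0.62 -0.  ]
wrist cam [0.413 0.421 0.391]
[284.5622086  237.21117229]
[284.03272268 204.84669964]
```

View pics/w1.png

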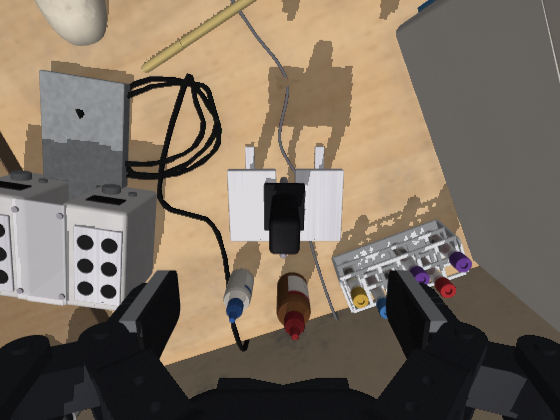

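The wrist view shows the stand plate squarely at (228–343, 169–241), the handle at about (285,235), and the gripper aligned with them.

```bash
python3 - <<'E'
from h import *
z=np.load("w1.npz");C=(z["K"],z["R"],z["t"])
im=cv2.imread("pics/w1.png")
g=cv2.cvtColor(im,cv2.COLOR_BGR2HSV)
m=((g[...,1]<45)&(g[...,2]>170)).astype(np.uint8);m[:160]=0;m[250:]=0;m[:,:215]=0;m[:,355:]=0
m=cv2.morphologyEx(m,cv2.MORPH_OPEN,np.ones((13,13)))
r=cv2.minAreaRect(np.argwhere(m)[:,::-1].astype(np.float32));b=cv2.boxPoints(r);print(b.round(1))
P=np.array([onz(C,*p,.135)[:2] for p in b]);print("plate c",P.mean(0),P.round(4).tolist(),[np.linalg.norm(P[i]-P[i-1]).round(4) for i in range(4)],
 [np.degrees(np.arctan2(*(P[i]-P[i-1])[::-1])).round(1) for i in range(4)])
k=(g[...,2]<60).astype(np.uint8);k[:178]=0;k[258:]=0;k[:,:255]=0;k[:,315:]=0
k=cv2.morphologyEx(k,cv2.MORPH_OPEN,np.ones((3,3)))
for v in range(178,258,6):
    x=np.flatnonzero(k[v]);print(v,(x.min(),x.max()) if len(x) else None,end=" ")
y=np.flatnonzero(k.any(1));print(y.min(),y.max(),"handle far top edge",onz(C,284.5,y.max()+1,.202),"collar near edge",onz(C,284,y.min(),.141))
E
```

```text
[[228. 171.]
 [342. 171.]
 [342. 240.]
 [228. 240.]]
plate c [0.48666258 0.43594526] [[0.467, 0.3902], [0.4529, 0.4724], [0.5059, 0.4842], [0.5208, 0.397]] [np.float64(0.0542), np.float64(0.0835), np.float64(0.0542), np.float64(0.0885)] [np.float64(-172.8), np.float64(99.7), np.float64(12.5), np.float64(-80.3)]
178 None 184 (np.int64(264), np.int64(303)) 190 (np.int64(264), np.int64(304)) 196 (np.int64(264), np.int64(304)) 202 (np.int64(265), np.int64(303)) 208 (np.int64(265), np.int64(303)) 214 (np.int64(265), np.int64(303)) 220 (np.int64(265), np.int64(303)) 226 (np.int64(265), np.int64(303)) 232 (np.int64(269), np.int64(299)) 238 (np.int64(269), np.int64(299)) 244 (np.int64(269), np.int64(299)) 250 (np.int64(270), np.int64(298)) 256 None 183 253 handle far top edge [0.49577443 0.43674461 0.202     ] collar near edge [0.46763562 0.43185935 0.141     ]
```

```bash
cat >> h.py <<'E'
def st(n):
    s=robot.observe();print(n,round(s["time"],2),np.round(s["tool_pos"],4),np.round(s["tcp_rot"],1),np.round(s["ft_force"],2),np.round(s["torque"],2),round(s["gripper_width"],4));return s
SP=np.array([.4857,.4355]);a=np.radians(9.7);SX=np.array([np.cos(a),np.sin(a)])
HO=np.array([.5815,.223])
E
python3 - <<'E'
from h import *
robot.line_to([*SP,.227],vel=.15,guard=8);st("down")
robot.set_gripper(0.0);s=st("grip")
robot.line_to([*SP,.2285],vel=.05);st("lift")
robot.line_to([*(SP-.05*SX),.2285],vel=.12,guard=10);st("out")
robot.line_to([*(SP-.052*SX),.345],vel=.25);st("up")
cv2.imwrite("pics/w2.png",robot.grab_frame("wrist"))
C=cam("wrist");s=robot.observe();p=np.array(s["tool_pos"]);p[2]-=.092
np.savez("w2.npz",K=C[0],R=C[1],t=C[2])
print("expected tip px",proj(C,[*(p[:2]+.08*SX),p[2]-.115]))
E
```

```text
down 5.26 [0.486  0.4356 0.2286] [ 1.800e+02  1.000e-01 -1.702e+02] [0.82 0.54 0.38] [-0.07 -0.   -0.02] 0.0856
grip 5.88 [0.4858 0.4355 0.2273] [ 180.     0.  -170.2] [-0.01 -0.6   2.34] [-0.04  0.01 -0.01] 0.0168
lift 6.13 [0.4856 0.4355 0.2282] [-180.    -0.  -170.2] [ 0.85 -0.19 -1.9 ] [-0.01  0.03  0.01] 0.0177
out 6.7 [0.4367 0.4272 0.2286] [ 180.     0.  -170.2] [-0.4  -1.   -1.44] [ 0.   -0.    0.01] 0.0169
up 7.32 [0.4362 0.4259 0.3408] [-179.8   -0.2 -170.3] [  9.46  -0.53 -24.84] [-0.03 -1.93 -0.02] 0.0156
expected tip px [284.27792572 287.40437003]
```

View pics/w2.png

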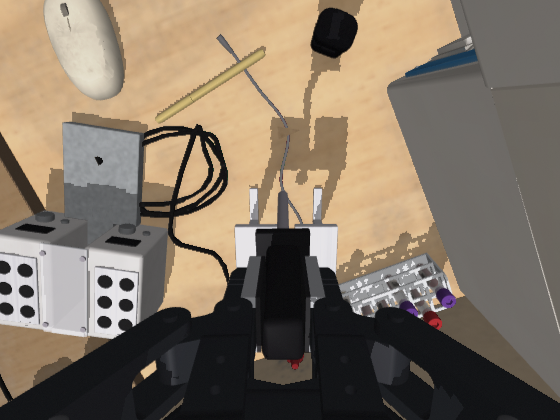

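The force readings show the foot caught under the plate at the end of the lift: -25 N vertically. I'll lower it, slide farther out so the whole foot and tip clear the plate, and then check whether the rod slipped in the grip.

```bash
python3 - <<'E'
from h import *
robot.line_to([*(SP-.052*SX),.262],vel=.2);robot.pause(.2);st("low")
robot.line_to([*(SP-.13*SX),.262],vel=.2,guard=8);st("out")
robot.line_to([*(SP-.13*SX),.345],vel=.2,guard=8);robot.pause(.2);st("up")
s=robot.grab_frame("scene");t=robot.grab_frame("top")
cv2.imwrite("pics/s3.png",s);cv2.imwrite("pics/t3.png",t)
S=cam("scene")
o=SP-.13*SX;oz=.345-.092;P=[(*o,oz),(*o,oz+.067),(*o,oz-.09),(*(o+.08*SX),oz-.09),(*(o+.08*SX),oz-.115)]
pp=[proj(S,p) for p in P];print(np.round(pp,1).tolist())
c=np.mean(pp,0).astype(int);x0,y0=max(c[0]-90,0),max(c[1]-75,0)
im=cv2.resize(s[y0:y0+150,x0:x0+180],None,fx=4,fy=4,interpolation=cv2.INTER_CUBIC)
for p in pp: cv2.circle(im,tuple(((p-[x0,y0]+.5)*4-.5).astype(int)),3,(0,0,255),1)
cv2.imwrite("pics/s3c.png",im);print(x0,y0)
E
```

```text
low 8.13 [0.4351 0.4271 0.264 ] [ 1.799e+02  1.000e-01 -1.702e+02] [ 0.45  0.43 -1.03] [ 0.02  0.   -0.04] 0.0154
out 8.68 [0.3577 0.4139 0.2628] [ 1.800e+02  1.000e-01 -1.702e+02] [ 0.56  0.48 -1.05] [0.01 0.01 0.02] 0.0154
up 9.44 [0.3573 0.4133 0.3433] [-1.799e+02 -1.000e-01 -1.702e+02] [-0.42  0.43 -2.11] [-0.01  0.01 -0.02] 0.0152
[[277.0, 125.8], [275.9, 95.0], [278.2, 161.8], [312.6, 175.1], [312.2, 184.2]]
201 73
```

View pics/s3c.png

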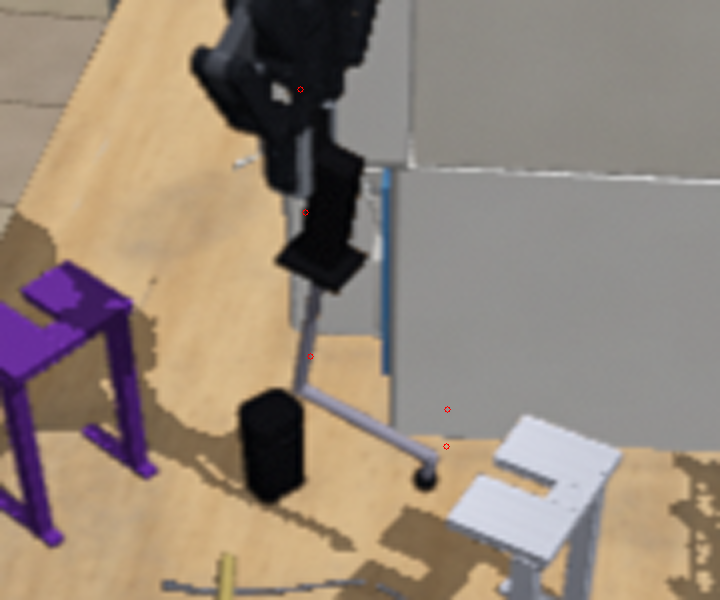

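The crop shows the rod has slipped in the grip. It sits lower than predicted (red marks) and is pitched, with the bend at (299,388), the foot end at (433,457) and the tip at (425,480). I'll measure the slip in the rod's vertical plane.

```bash
python3 - <<'E'
from h import *
S=cam("scene");s=robot.observe();p=np.array(s["tool_pos"]);n=np.array([-SX[1],SX[0],0])
def pl(x,y):
    o,d=ray(S,(x+.5)/4-.5+201,(y+.5)/4-.5+73); q=o+d*((p-o)@n)/(d@n); return np.array([(q-p)[:2]@SX,q[2]-p[2]])
M={k:pl(*v) for k,v in dict(collar=(318,286),bend=(299,388),end=(433,457),ball=(425,480)).items()}
L=dict(collar=(0,0),bend=(0,-.09),end=(.08,-.09),ball=(.08,-.108))
for k,v in M.items():print(k,v.round(4))
A=np.array([M[k] for k in L]);B=np.array([L[k] for k in L])
a0,b0=A.mean(0),B.mean(0);X=A-a0;Y=B-b0
th=np.arctan2((Y[:,0]*X[:,1]-Y[:,1]*X[:,0]).sum(),(X*Y).sum());R=np.array([[np.cos(th),-np.sin(th)],[np.sin(th),np.cos(th)]])
o=a0-R@b0;print("tilt deg (ccw x->z)",np.degrees(th),"origin rel tcp",o.round(4),"res",(1000*(A-o-B@R.T)).round(1).tolist())
for pit in(10,-10):print(pit,robot.ik(list(p),[180,pit,-170.2]))
E
```

```text
collar [ 0.0062 -0.1324]
bend [-0.0074 -0.2059]
end [ 0.073 -0.217]
ball [ 0.0688 -0.2358]
tilt deg (ccw x->z) -6.370670776654651 origin rel tcp [ 0.0034 -0.1218] res [[2.9, -10.7], [-0.9, 5.4], [0.1, 3.1], [-2.1, 2.2]]
10 [ 37.44109526 -11.66483705  -7.88584523  84.9009632   -4.62080511
  27.28218507]
-10 [ 33.6855203    6.52117859   9.7879178  102.42547682   4.03190621
  23.56244953]
```

```bash
cat >> h.py <<'E'
OFF=np.array([.0213,-.1149]);PIT=8
def tcp_for(sx,oz): return [*(SP+(sx-OFF[0])*SX),oz-OFF[1]]
E
python3 - <<'E'
from h import *
R=[180,PIT,-170.2]
robot.line_to(tcp_for(-.135,.22),vel=.1,rotation=R);st("tilt")
robot.line_to(tcp_for(-.135,.143),vel=.15,guard=6);robot.pause(.2);st("low")
s=robot.grab_frame("scene");cv2.imwrite("pics/s4.png",s);S=cam("scene")
o=SP-.135*SX;oz=.143;P=[(*o,oz),(*o,oz+.067),(*o,oz-.09),(*(o+.08*SX),oz-.09),(*(o+.08*SX),oz-.115)]
pp=[proj(S,p) for p in P];c=np.mean(pp,0).astype(int);x0,y0=max(c[0]-80,0),max(c[1]-65,0);print(x0,y0,np.round((np.array(pp)-[x0,y0]+.5)*5-.5).tolist())
im=cv2.resize(s[y0:y0+120,x0:x0+160],None,fx=5,fy=5,interpolation=cv2.INTER_CUBIC)
for p in pp: cv2.circle(im,tuple(((p-[x0,y0]+.5)*5-.5).astype(int)),3,(0,0,255),1)
cv2.imwrite("pics/s4c.png",im)
E
```

```text
tilt 9.97 [0.3313 0.4092 0.3351] [ 180.     8.  -170.2] [ 0.35 -0.36 -1.51] [-0.06  0.16 -0.  ] 0.0155
low 10.84 [0.3321 0.4095 0.2592] [ 179.9    8.1 -170.2] [ 0.45  0.89 -0.76] [-0.03  0.21 -0.01] 0.0154
209 122 [[339.0, 233.0], [334.0, 107.0], [345.0, 383.0], [502.0, 449.0], [500.0, 487.0]]
```

View pics/s4c.png

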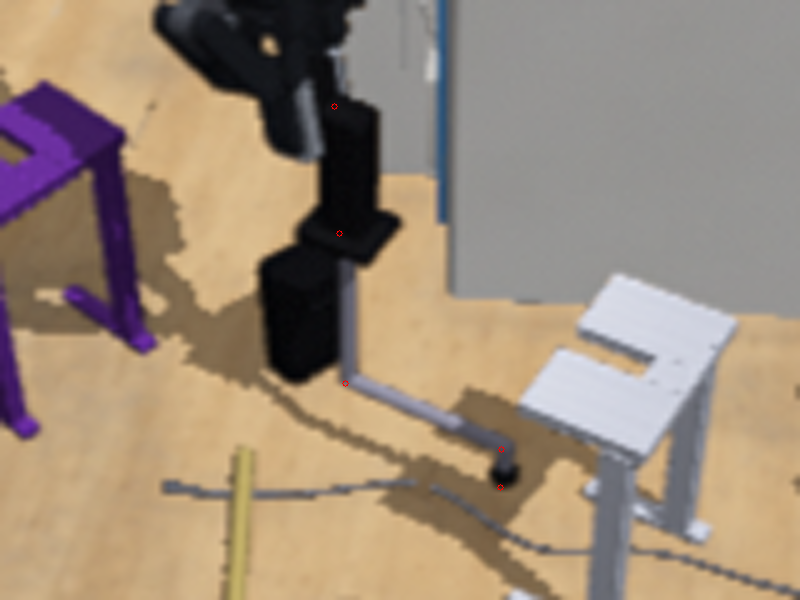

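The rod now hangs close to upright: bend at (347,382), foot end at (503,440), tip bottom at (505,488), all within a few px of prediction. Next I'll rehang it and regrasp.

```bash
python3 - <<'E'
from h import *
robot.line_to(tcp_for(-.045,.143),vel=.2,guard=6);st("near")
h=robot.line_to(tcp_for(-.001,.143),vel=.1,guard=6);print(h);robot.pause(.1);st("in")
h=robot.line_to(tcp_for(-.001,.128),vel=.04,guard=3);print(h);st("set")
robot.set_gripper(.085);st("open")
p=np.array(robot.observe()["tool_pos"]);robot.line_to(list(p+[-.01,0,.08]),vel=.25)
robot.move_pose([*SP,.32],[180,0,-170.2]);robot.pause(.1);st("hover")
im=robot.grab_frame("wrist");cv2.imwrite("pics/w5.png",im);C=cam("wrist")
print(np.round([proj(C,(*(SP+d*SX),z)) for d,z in((0,.202),(.011,.202),(-.018,.141),(.08,.02))],1).tolist())
cv2.imwrite("pics/w5c.png",cv2.resize(im[130:290,190:390],None,fx=3,fy=3))
E
```

```text
near 11.49 [0.4201 0.4242 0.2577] [-180.     7.9 -170.2] [-0.54 -0.9  -2.28] [-0.03  0.25  0.01] 0.0153
False
in 12.18 [0.463  0.4318 0.258 ] [-180.     8.  -170.2] [-0.02  0.5  -0.66] [-0.05  0.22 -0.01] 0.0159
True
set 12.47 [0.4633 0.4322 0.2513] [ 179.9    8.1 -170.2] [-2.35 -1.37  5.77] [-0.05  0.32  0.03] 0.0154
open 13.15 [0.4635 0.4318 0.2504] [ 180.     8.  -170.2] [-0.33  0.36  0.5 ] [-0.02  0.12 -0.07] 0.0852
hover 14.12 [0.4851 0.4355 0.3195] [-180.    -0.  -170.2] [-0.5   0.85 -0.26] [-0.01  0.03  0.03] 0.0848
[[283.4, 239.1], [283.3, 256.9], [283.2, 184.5], [282.8, 245.9]]
```

View pics/w5c.png

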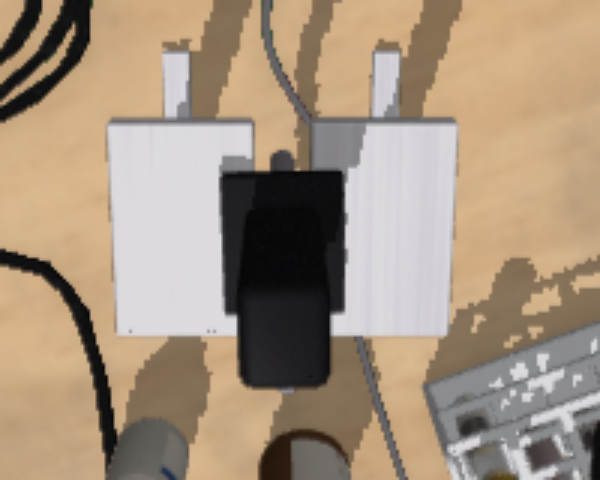

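The rod is hanging properly again, within about 2 mm of its seat, with the handle's far edge at crop (284,387). I'll regrasp, slide all the way out, and probe the apron at two points for its slope.

```bash
cat >> h.py <<'E'
DX=.0815
def tt(xh,ztip,yh=0.): return [HO[0]+xh-DX,HO[1]+yh,ztip+.207]
def xz(s): p=s["tool_pos"]; return p[0]-HO[0]+DX,p[2]-.207
def fz(n=8,dt=.02):
    v=[]
    for _ in range(n): robot.pause(dt); v.append(robot.observe()["ft_force"])
    return np.mean(v,0)
E
python3 - <<'E'
from h import *
robot.line_to([*SP,.227],vel=.2)
robot.set_gripper(0.0);st("grip")
robot.line_to([*SP,.2295],vel=.05)
robot.line_to([*(SP-.127*SX),.2295],vel=.2,guard=8);st("out")
robot.line_to([*(SP-.13*SX),.33],vel=.3,guard=8);st("up")
robot.move_pose(tt(-.07,.11),[180,0,180]);st("front")
for x in(-.07,-.12):
    robot.line_to(tt(x,.04),vel=.2)
    f0=fz();h=robot.line_to(tt(x,.005),vel=.025,guard=2);s=robot.observe();print(h,"stop",np.round(xz(s),5),np.round(s["ft_force"]-f0,2))
    f1=fz(5);s=robot.observe();print(" settled",np.round(xz(s),5),np.round(f1-f0,2),f0.round(2),round(s["time"],2))
    robot.line_to(tt(x,.04),vel=.2)
E
```

```text
grip 15.4 [0.4858 0.4355 0.2274] [ 180.     0.  -170.2] [-0.15 -0.57  3.41] [-0.04  0.06 -0.04] 0.0177
out 16.43 [0.3613 0.4142 0.2297] [ 1.800e+02  1.000e-01 -1.702e+02] [ 1.36  0.27 -0.73] [0.08 0.   0.03] 0.017
up 16.64 [0.3608 0.4139 0.2475] [-180.    -0.  -170.2] [ 0.54  0.92 -0.66] [ 0.06  0.04 -0.02] 0.0173
front 17.51 [0.4297 0.2234 0.3155] [ 1.8e+02 -1.0e-01 -1.8e+02] [ 0.53  0.82 -1.51] [-0.01 -0.03  0.05] 0.0174
True stop [-0.07035  0.01674] [-1.74 -0.47  5.52]
 settled [-0.07031  0.01682] [-0.99  0.13  4.73] [ 0.01  0.16 -1.17] 19.13
True stop [-0.12033  0.01724] [-1.21  0.18  5.79]
 settled [-0.12026  0.01732] [-1.61 -0.09  5.17] [ 0.26 -0.24 -1.24] 20.92
```

```bash
python3 - <<'E'
from h import *
robot.line_to(tt(-.08,.042),vel=.2)
h=robot.line_to(tt(.017,.042),vel=.12,guard=6);print("enter",h)
robot.pause(.2);f0=fz(10);st("in")
robot.line_to(tt(.017,.0255),vel=.06,guard=5);f=fz(5)-f0;print(np.round(f,2))
z=.0255
while z>.018:
    z-=.0003;robot.line_to(tt(.017,z),vel=.02)
    f=fz(4)-f0;print(round(z,5),np.round(xz(robot.observe()),5),f.round(2))
    if f[2]>2.5: break
s=robot.observe();print(s["time"]);np.savez("c.npz",f0=f0,z=z)
E
```

```text
enter False
in 22.86 [0.5168 0.223  0.2491] [-180.    -0.2 -180. ] [ 0.16  0.72 -2.05] [ 0.01 -0.03  0.01] 0.0174
[-0.02 -0.39 -0.23]
0.0252 [0.01706 0.02537] [-0.18 -0.1  -0.19]
0.0249 [0.01698 0.02487] [-0.1   0.28 -0.51]
0.0246 [0.01698 0.02459] [-0.11 -0.25 -0.19]
0.0243 [0.017   0.02429] [-0.06 -0.21 -0.31]
0.024 [0.01699 0.024  ] [-0.32 -0.46  0.1 ]
0.0237 [0.01699 0.0237 ] [ 0.07 -0.28 -0.33]
0.0234 [0.01699 0.02338] [-0.53 -0.38 -0.34]
0.0231 [0.01703 0.02314] [0.37 0.04 0.07]
0.0228 [0.017   0.02291] [-0.03  0.07  1.23]
0.0225 [0.01701 0.02273] [-1.74 -0.23  3.93]
26.5333
```

```bash
python3 - <<'E'
from h import *
c=np.load("c.npz");f0=c["f0"]+[0,0,-.2];z=float(c["z"]);x=.017
while x>-.111:
    x-=.004;g=robot.line_to(tt(x,z),vel=.045,guard=5)
    f=fz(3,.015)-f0;F=f[2];a=xz(robot.observe())
    print(f"{x:.3f} {z*1e3:.2f} F {F:.1f} fx {f[0]:.1f} fy {f[1]:.1f}",g,round(a[0],4))
    if F>8.5:
        z+=.0004;robot.line_to(tt(x,z),vel=.02);continue
    if F<.8: z-=.00025;robot.line_to(tt(x,z),vel=.02);x+=.004*0
    else: z-=np.clip((4.8-F)*.06e-3,-.3e-3,.15e-3)
robot.pause(.1);print(robot.observe()["time"],fz()-f0);np.savez("c.npz",f0=c["f0"],z=z)
cv2.imwrite("pics/s6.png",robot.grab_frame("scene"));cv2.imwrite("pics/w6.png",robot.grab_frame("wrist"))
s=cv2.imread("pics/s6.png");S=cam("scene");p=proj(S,(HO[0]-.1,HO[1],.02)).astype(int);print(p)
y0,x0=p[1]-60,p[0]-80
cv2.imwrite("pics/s6c.png",cv2.resize(s[y0:y0+120,x0:x0+160],None,fx=4,fy=4,interpolation=cv2.INTER_CUBIC));print(x0,y0)
E
```

```text
0.013 22.50 F 3.3 fx -0.3 fy -0.4 False 0.013
0.009 22.41 F 4.0 fx -0.3 fy 0.0 False 0.0089
0.005 22.36 F 4.0 fx -0.0 fy -0.9 False 0.0049
0.001 22.31 F 4.6 fx 0.1 fy -0.3 False 0.0009
-0.003 22.30 F 4.9 fx -0.1 fy 0.0 False -0.0031
-0.007 22.31 F 4.7 fx 0.1 fy -0.4 False -0.0071
-0.011 22.30 F 4.8 fx 0.2 fy -0.4 False -0.0112
-0.015 22.30 F 4.5 fx 0.0 fy 0.2 False -0.0152
-0.019 22.29 F 4.5 fx -0.1 fy -0.9 False -0.0192
-0.023 22.27 F 5.4 fx 0.2 fy -0.2 False -0.0232
-0.027 22.31 F 5.0 fx 0.2 fy -1.0 False -0.0272
-0.031 22.32 F 4.4 fx 0.0 fy -0.5 False -0.0312
-0.035 22.30 F 5.1 fx -0.1 fy -0.5 False -0.0352
-0.039 22.32 F 5.4 fx 0.5 fy -0.5 False -0.0392
-0.043 22.35 F 4.6 fx -0.1 fy -0.6 False -0.0432
-0.047 22.34 F 5.0 fx -0.3 fy -0.3 False -0.0472
-0.051 22.35 F 5.2 fx 0.6 fy -0.2 False -0.0511
-0.055 22.38 F 5.4 fx 0.5 fy -0.7 False -0.0552
-0.059 22.41 F 4.9 fx 0.3 fy -0.0 False -0.0591
-0.063 22.42 F 5.5 fx -0.1 fy -0.3 False -0.0632
-0.067 22.46 F 5.6 fx 0.1 fy -0.5 False -0.0672
-0.071 22.51 F 5.9 fx 0.0 fy -0.4 False -0.0712
-0.075 22.58 F 5.6 fx -0.2 fy -0.6 False -0.0752
-0.079 22.63 F 5.3 fx 0.4 fy -0.4 False -0.0792
-0.083 22.65 F 4.8 fx -0.1 fy -0.7 False -0.0832
-0.087 22.65 F 5.3 fx -0.2 fy -0.8 False -0.0872
-0.091 22.68 F 5.8 fx -0.4 fy -0.5 False -0.0912
-0.095 22.74 F 5.3 fx 0.4 fy -0.2 False -0.0952
-0.099 22.77 F 5.4 fx 0.6 fy -0.6 False -0.0992
-0.103 22.81 F 5.9 fx 0.0 fy -0.1 False -0.1032
-0.107 22.87 F 5.2 fx -0.4 fy 0.1 False -0.1072
-0.111 22.90 F 5.2 fx 0.1 fy -1.1 False -0.1112
36.2333 [-0.24380684 -0.35081628  6.0226178 ]
[263 294]
183 234
```

View pics/s6c.png

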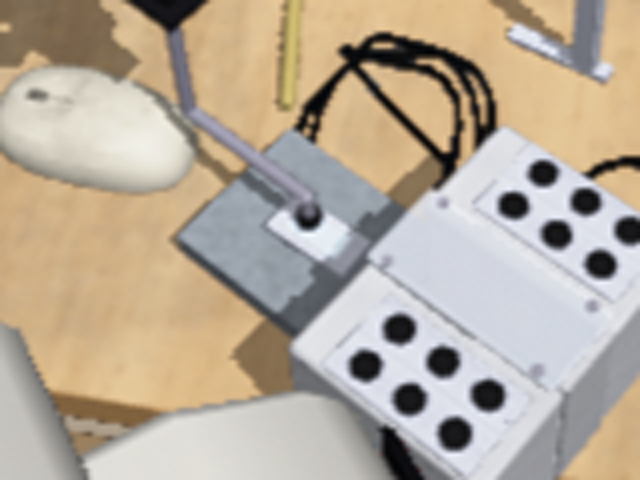

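The carrier is out on the apron under the tip, which is at (308,215). Its front end is near (265,225)–(300,198) and its rear end near (370,240)–(338,275).

```bash
python3 - <<'E'
from h import *
S=cam("scene")
for q in((265,225),(300,198),(370,240),(338,275)):
    print(q,((onz(S,(q[0]+.5)/4-.5+183,(q[1]+.5)/4-.5+234,.023)[:2]-HO)*1000).round(1))
T=cam("top")
print("tip expected carrier; apron front", (onz(S,(177+.5)/4-.5+183,(238.5)/4-.5+234,.018)[:2]-HO)*1000)
E
```

```text
(265, 225) [-127.4  -12.7]
(300, 198) [-124.9    9.8]
(370, 240) [-82.4  14.1]
(338, 275) [-81.3 -10.3]
tip expected carrier; apron front [-157.82933351  -43.91877054]
```

Ray-casting puts the carrier's centre at about x = -104 mm, y = 0, well within limits. Next I'll lift off and return the rod, checking its posture before inserting it.

```bash
python3 - <<'E'
from h import *
z=float(np.load("c.npz")["z"])
robot.line_to(tt(-.111,z+.02),vel=.06);robot.line_to(tt(-.111,.12),vel=.25);st("up")
robot.move_pose([*(SP-.13*SX),.325],[180,0,-170.2]);st("front")
robot.line_to([*(SP-.13*SX),.2305],vel=.2);robot.pause(.15);st("low")
s=robot.grab_frame("scene");cv2.imwrite("pics/s7.png",s);S=cam("scene")
o=SP-.1285*SX;oz=.1385;P=[(*o,oz),(*o,oz+.067),(*o,oz-.09),(*(o+.08*SX),oz-.09),(*(o+.08*SX),oz-.115)]
pp=[proj(S,p) for p in P];x0,y0=209,122
im=cv2.resize(s[y0:y0+120,x0:x0+160],None,fx=5,fy=5,interpolation=cv2.INTER_CUBIC)
for p in pp: cv2.circle(im,tuple(((p-[x0,y0]+.5)*5-.5).astype(int)),3,(0,0,255),1)
cv2.imwrite("pics/s7c.png",im)
E
```

```text
up 37.41 [0.3892 0.2231 0.3274] [-180.    -0.2  180. ] [ 0.1  -0.91 -2.1 ] [ 0.04  0.03 -0.04] 0.0175
front 38.2 [0.3571 0.4134 0.3238] [-1.799e+02 -1.000e-01 -1.702e+02] [ 0.34 -0.75 -0.97] [-0.01 -0.    0.  ] 0.0175
low 38.98 [0.3584 0.4139 0.2325] [ 179.9    0.2 -170.2] [ 0.66  0.46 -1.54] [ 0.02 -0.   -0.02] 0.0167
```

View pics/s7c.png

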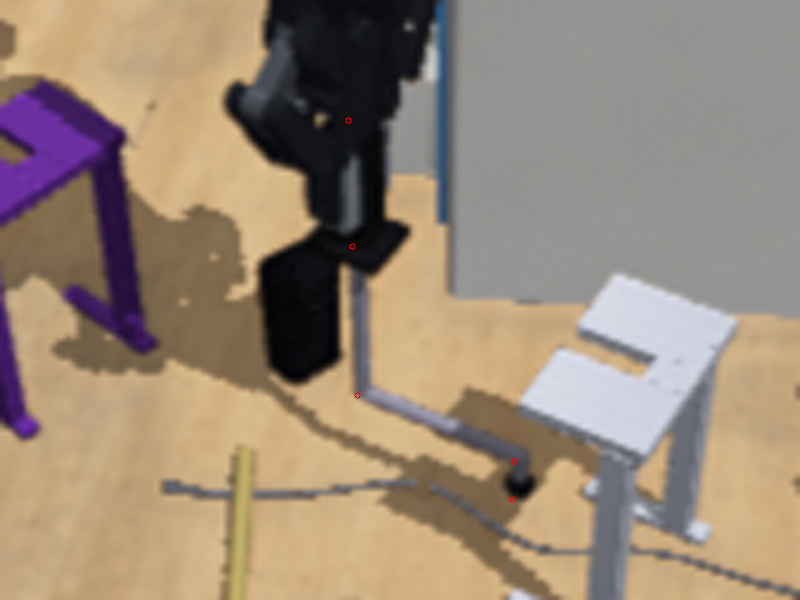

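The rod is upright, with the marks offset only by a uniform few pixels. I'll insert it, release, retreat and check.

```bash
python3 - <<'E'
from h import *
h=robot.line_to([*(SP-.045*SX),.2305],vel=.2,guard=8);print(h)
h=robot.line_to([*(SP-.001*SX),.2305],vel=.1,guard=6);print(h);robot.pause(.1);st("in")
h=robot.line_to([*(SP-.001*SX),.222],vel=.03,guard=2.5);print(h);st("set")
robot.set_gripper(.085);robot.line_to([*SP,.33],vel=.2);robot.pause(.3);st("hover")
im=robot.grab_frame("wrist");C=cam("wrist")
print(np.round((np.array([proj(C,(*(SP+d*SX),z)) for d,z in((0,.202),(.011,.202),(-.018,.141))])-[190,130]+.5)*3-.5,1).tolist())
a=cv2.resize(im[130:290,190:390],None,fx=2.6,fy=2.6)
robot.line_to([*(SP-.12*SX),.34],vel=.3);robot.pause(.2);st("away")
s=robot.grab_frame("scene");b=cv2.resize(s[150:330,220:420],None,fx=1.9,fy=1.9,interpolation=cv2.INTER_CUBIC)
H=max(a.shape[0],b.shape[0]);o=np.zeros((H,a.shape[1]+b.shape[1]-120,3),np.uint8);o[:a.shape[0],:a.shape[1]-120]=a[:,60:-60];o[:b.shape[0],a.shape[1]-120:]=b
cv2.imwrite("pics/fin.png",o);print(o.shape)
E
```

```text
False
False
in 40.29 [0.4839 0.4354 0.2307] [ 180.    -0.  -170.2] [ 0.08 -0.5  -1.3 ] [0.05 0.05 0.  ] 0.0175
True
set 40.53 [0.4845 0.4358 0.2273] [ 1.799e+02  1.000e-01 -1.702e+02] [-0.43  1.93  2.64] [ 0.31 -0.03  0.01] 0.0169
hover 42.17 [0.4854 0.4354 0.3289] [-1.800e+02 -1.000e-01 -1.702e+02] [-0.29 -0.76 -1.21] [-0.02 -0.01 -0.02] 0.0847
[[282.9, 310.2], [282.8, 361.8], [282.3, 155.9]]
away 42.97 [0.3683 0.4152 0.3394] [-1.800e+02 -1.000e-01 -1.702e+02] [-0.62  0.2  -0.42] [-0.03 -0.06  0.  ] 0.085
(416, 780, 3)
```

View pics/fin.png

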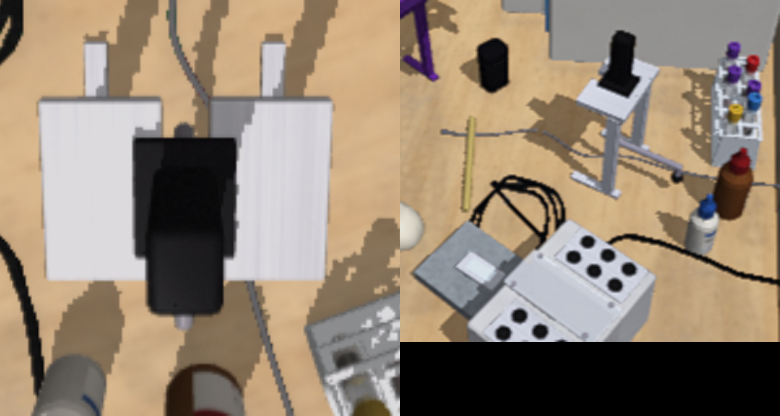

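The rod hangs upright in the slot with its foot between the legs, the carrier lies flat on the apron at about (475,265), and the bottles stand in place. I'm handing in.

```bash
python3 - <<'E'
from plant import robot
robot.job_done();print(robot.observe()["time"])
E
```

```text
the job is handed in; nothing more can be done
the job is handed in; nothing more can be done
```

The carrier is out on the open apron, the rod is back on its stand, and the job was handed in at about 43 s of the 64 s allowed. `job_done` gives no verdict, so these results come from my own checks.

- **Snag:** My first lift of the rod came too early. At 50 mm out, its foot was still under the stand plate and caught on it, about 25 N at the wrist. The rod pitched about 8° and slid down in the grip. I hung it back with the tool tilted, gripped it again, and slid it 127 mm out before lifting.
- **Apron:** Two touches on the apron showed it rising towards the front by about 0.6°.
- **Drag:** I pulled the carrier out in 4 mm steps, correcting the height after each one. The averaged force readings were 3.3 to 6.0 N against the 12 N limit; I did not see peaks between readings.
- **Carrier:** In the scene image its centre is at about x = -104 mm, y = 0 in the heaters' frame. The limits are -155 to -78 mm and ±40 mm. It looks flat and clear of the heaters.
- **Rod:** It hangs upright with its collar on the plate and its foot between the legs. I judged this by eye in the last pictures; after the earlier hang, my measurement put it within about 2 mm of the seat.
- **Bottles and gripper:** The bottles look untouched, though I judged that by eye and did not measure them. The gripper was open and clear of everything at hand-in.

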